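# Refill the leaning coaster holder at the market stall

## Task

Take the pepper mill out of the leaning brass coaster holder and stand it upright in the steel tray. Then stack wooden coasters flat in the holder until the top of the stack is level with the black line round it; they come in two thicknesses, three coasters are needed, so choose the right ones and leave the spare one lying flat on the table, away from the holder. Do not shift or tip the other goods on the stall.

Things in the scene. Friction and masses are not known exactly. Their poses are not given: they have to be found in the camera images.
- tube: brass coaster holder: fixed round tube leaning sideways, 30 degrees from vertical, its mouth to the robot's left (+y). Origin: centre of its inner floor, about 45 mm above the table; z along its axis, out of the mouth; y level. Bore 69 mm, wall 4 mm, rim 63 mm above the inner floor along z. On both sides (+y, -y) a slot 41 mm wide from rim to floor lets fingers holding a coaster across y go down and open
- tube_line (a point): point on the tube's axis at the height of the thin black line that goes round its walls, inside and out: 56 mm from the inner floor along the axis
- holder: the holder's wooden foot, fixed, 150 x 110 mm and 12 mm high, origin at the centre of its underside; the tube's inner floor centre is 45 mm straight above. At least 45 mm is free outside each slot of the tube
- pepper_mill: turned dark wooden pepper mill, 132 mm tall; it stands on the holder's floor at the start, leaning with the tube and sticking out of its mouth. Origin: centre of its underside; z up its axis. Body 60 mm in diameter up to 50 mm, narrow neck 28 mm in diameter from 70 to 86 mm, cylindrical head 38 mm in diameter from 90 to 116 mm, small steel button on top. 0.15 to 0.28 kg
- tray: fixed square steel tray, 150 x 150 mm outside, open, walls 4 mm thick and 26 mm high, floor 4 mm thick; origin: centre of its underside, z up, walls along x and y
- thick_a: round plain wooden coaster (solid disc), 64 mm across and 22 mm thick, lying flat on the table; origin at the centre of the disc (11 mm above what it lies on), z is the disc's axis
- thick_b: round plain wooden coaster (solid disc), 64 mm across and 22 mm thick, lying flat on the table; origin at the centre of the disc (11 mm above what it lies on), z is the disc's axis (like thick_a)
- thin_a: round plain wooden coaster (solid disc), 64 mm across and 12 mm thick, lying flat on the table; origin at the centre of the disc (6 mm above what it lies on), z is the disc's axis
- thin_b: round plain wooden coaster (solid disc), 64 mm across and 12 mm thick, lying flat on the table; origin at the centre of the disc (6 mm above what it lies on), z is the disc's axis (like thin_a)
- creamer: bystander, loose: small open blue bowl, 68 mm across, 45 mm high; origin at the centre of its underside
- mug: bystander, loose: white mug, 76 mm across, 85 mm high, with a handle; origin at the centre of its underside
- sugar_jar: bystander, loose: amber glass jar with a lid, 68 mm across, 100 mm high; origin at the centre of its underside
- green_bottle: bystander, loose: green glass bottle, 64 mm across, 110 mm high; origin at the centre of its underside
- candlestick: bystander, loose: small brass candlestick, 72 mm across at the foot, 115 mm high; origin at the centre of its underside
There are look-alikes about, which are no part of the job. What is shaped like the thick_b but pink or purple is not meant.

How it is judged:
On the way, in this order (a step that is already met when the one before it is completed fails the run):
1. the pepper mill stands upright in the tray, released (x of pepper_mill in the frame of tray between -0.05 and 0.05 m and y of pepper_mill in the frame of tray between -0.05 and 0.05 m and height (world z) of pepper_mill below 0.012 m and angle between pepper_mill's own z axis and vertical below 0.12 rad and linear speed of pepper_mill below 0.02 m/s and contact force between pepper_mill and the fingers below 0.1 N), for 0.2 s.
2. a first coaster lies flat on the floor of the holder, released (((x of thick_a in the frame of tube between -0.006 and 0.006 m and y of thick_a in the frame of tube between -0.006 and 0.006 m and z of thick_a in the frame of tube between 0.003 and 0.015 m and angle between the z axis of thick_a and the z axis of tube, either way round below 0.1 rad and linear speed of thick_a below 0.02 m/s and contact force between thick_a and the fingers below 0.1 N) or (x of thick_b in the frame of tube between -0.006 and 0.006 m and y of thick_b in the frame of tube between -0.006 and 0.006 m and z of thick_b in the frame of tube between 0.003 and 0.015 m and angle between the z axis of thick_b and the z axis of tube, either way round below 0.1 rad and linear speed of thick_b below 0.02 m/s and contact force between thick_b and the fingers below 0.1 N) or (x of thin_a in the frame of tube between -0.006 and 0.006 m and y of thin_a in the frame of tube between -0.006 and 0.006 m and z of thin_a in the frame of tube between 0.003 and 0.01 m and angle between the z axis of thin_a and the z axis of tube, either way round below 0.1 rad and linear speed of thin_a below 0.02 m/s and contact force between thin_a and the fingers below 0.1 N) or (x of thin_b in the frame of tube between -0.006 and 0.006 m and y of thin_b in the frame of tube between -0.006 and 0.006 m and z of thin_b in the frame of tube between 0.003 and 0.01 m and angle between the z axis of thin_b and the z axis of tube, either way round below 0.1 rad and linear speed of thin_b below 0.02 m/s and contact force between thin_b and the fingers below 0.1 N))), for 0.2 s.
At the end, for the whole second after the job is handed in: Mill upright (7 degrees) in the tray. Both thick coasters and one thin, any order, flat in the tube as one closed stack (6 mm from axis, 6 degrees, 3 mm in height), top at the line; other thin flat on the table over 100 mm away. All released, at rest; no bystander moved 30 mm or tipped (all of step 1 and x of thick_a in the frame of tube between -0.006 and 0.006 m and y of thick_a in the frame of tube between -0.006 and 0.006 m and z of thick_a in the frame of tube between 0.003 and 0.048 m and angle between the z axis of each of thick_a, thick_b and the z axis of tube, either way round below 0.1 rad and linear speed of each of thick_a, thick_b below 0.02 m/s and contact force between each of thick_a, thick_b and the fingers below 0.1 N and x of thick_b in the frame of tube between -0.006 and 0.006 m and y of thick_b in the frame of tube between -0.006 and 0.006 m and z of thick_b in the frame of tube between 0.003 and 0.048 m and (((x of thin_a in the frame of tube between -0.006 and 0.006 m and y of thin_a in the frame of tube between -0.006 and 0.006 m and z of thin_a in the frame of tube between 0.003 and 0.053 m and angle between the z axis of thin_a and the z axis of tube, either way round below 0.1 rad and linear speed of thin_a below 0.02 m/s and contact force between thin_a and the fingers below 0.1 N) and (horizontal distance between thin_b and tube above 0.1 m and height (world z) of thin_b below 0.01 m and (angle between thin_b's own z axis and vertical below 0.1 rad or angle between thin_b's own z axis and vertical above 3.04 rad))) or ((x of thin_b in the frame of tube between -0.006 and 0.006 m and y of thin_b in the frame of tube between -0.006 and 0.006 m and z of thin_b in the frame of tube between 0.003 and 0.053 m and angle between the z axis of thin_b and the z axis of tube, either way round below 0.1 rad and linear speed of thin_b below 0.02 m/s and contact force between thin_b and the fingers below 0.1 N) and (horizontal distance between thin_a and tube above 0.1 m and height (world z) of thin_a below 0.01 m and (angle between thin_a's own z axis and vertical below 0.1 rad or angle between thin_a's own z axis and vertical above 3.04 rad))))); the robot touches nothing.
It fails at once if one of the other goods is shifted by more than 30 mm (distance of any of creamer, mug, sugar_jar, green_bottle, candlestick from where it was at the start of the episode above 0.03 m).
It fails at once if one of the other goods is tipped over (angle between any of creamer, mug, sugar_jar, green_bottle, candlestick's own z axis and vertical above 0.5 rad).
It also fails if it takes over 72 s, if anything falls off the work surface, if the arm or the gripper's body presses on something with over 40 N, if the wrist force passes 120 N, or if a joint passes its speed limit or range.

## Robot

A 6-joint arm with a two-finger parallel gripper is mounted at the origin on the work surface. World frame = base frame: x ahead of the robot, y to its left, z up, the work surface at z = 0. Lengths are in m, angles in rad, forces in N, time in s.
With the tool pointing down it reaches from about 0.35 to 0.775 m from the base axis. Payload 5.5 kg.
Tool frame: the origin (TCP) lies midway between the tips of the shut fingers; the grasp point (between the pads) lies 19 mm behind it; z points along the fingers, y is the line along which they close (so a half turn about z gives the same grasp; the last joint's range is limited). The gripper opens to 85 mm and grips with 20 to 120 N. Pads are 22 mm wide; open, the fingers measure 114 mm over their backs; the gripper's body (76 mm by 85 mm) begins 54 mm behind the grasp point. The pads swing forward as they close: fully open they stand 13 mm farther back than shut.
Start: joints at [1.012, 0.313, 0.046, 1.304, 0, 1.431], TCP at [0.234, 0.525, 0.231] pointing down, gripper open.
Joint ranges: [-2.76, 2.76], [-0.86, 1.69], [-1.03, 1.26], [-2.2, 2.34], [-1.47, 1.5], [-3.14, 3.14]. Speed limits (rad/s): [2.57, 2.57, 3.14, 3.14, 3.14, 3.14].

## Interface

Orientations are given as a unit quaternion [w, x, y, z].
In Python, from workcell import env gives the robot as it stands.
- The arm moves only by the tool move_arm, never from a script. Its argument "targets" is a list of rows, each a list of 3 entries, a list of its own where there are three numbers: the shift along the tool's x, y, z in mm, then the turn, a rotation vector about the tool's x, y, z in units of 10 degrees (1.0 is 10 degrees), then the closure, from -1 (fully open) to 1 (shut). In form: [[[dx, dy, dz], [ax, ay, az], gripper], ...]. A call has 1 to 5 rows; each row is the pose to reach, as a shift and turn from the pose commanded when the call began, along the tool's axes at that moment; what a row does not reach only later rows make up. A row lasts 1/8 s, in which the tool goes at most 62.5 mm and 10.7 degrees, less where a joint would pass 70% of its speed; a pose out of reach is approached as far as the arm can. A call with a gripper value outside its range is refused whole. The fingers move at their own pace and stop on an object; "squeeze" is the grip in N (left out, the last holds). Time passes only in rows, so rows that repeat a pose let the fingers close. It gives the time, the measured TCP pose, the force, the opening and the grip force at its end, in the units of the state.
- env.get_state(): the state, without advancing time (a new reading comes with each control period).
- env.read_camera(name): name is "scene" or "top" or "wrist"; returns a dict with "pixels" (384x512x3 uint8, red, green, blue), "fovy" (degrees; the focal length in pixels is half the picture's height over the tangent of half this angle, whatever the lens; pixels are square), "cx", "cy" (the principal point, pixels), "extrinsics" (4x4, takes a point from world to camera coordinates); the wrist camera has in their place "mount" (4x4, takes a point from camera to tool coordinates, whose origin is the TCP and whose axes are the flange's). Camera axes: x right, y up, looking along -z (the intrinsics and any distortion apply to the point x, -y, -z); pixel columns grow to the right and rows downward; lengths in m; the calibration is good to about 2 mm. A picture is of the moment at which its call begins: read the wrist's pose just before it. There is no depth.
- env.hand_in(): hands the job in; it is judged then, once.
Trained networks look in a picture, given as the dict that the camera call returned (one of the last four; its "shot" number tells which), for a name from the list of things; names that differ only in an ending like _2 or _b are one class to them, and where a whole thing is asked for, a point or a joint stands for the part that bears it (a point fixed in the world has none). Each returns a list of dicts, best first, with "confidence" (0 to 1); they miss things now and then, are a little off and sometimes report something else, mostly with a low value. They report only what shows in the picture. A call takes as long as a camera call. They do not tell look-alikes from the thing itself.
- env.spot_in(thing, picture): "centre" ([x, y, z] in m, in world coordinates, good to about 4 mm: the middle of the surface that is visible of it).
- env.regions_of(thing, picture): "mask" (384x512 bool, what is visible of it).
- env.landmark_of(thing, picture): "centre" ([x, y, z] in m, in world coordinates, good to about 4 mm: a listed point, or the origin of a listed thing).
The state is a dict: "clock": time; "joint_pos": joint angles; "qvel": joint speeds; "tau": joint torques, N m; "tcp_pos": TCP position; "orientation": TCP orientation; "wrist_force": force on the tool from outside, world axes, zero at the start; "ft_torque": the same for the moment, N m; "finger_gap": finger opening in m; "grip_force": force on a finger pad.
Only numpy, scipy, OpenCV 4.12 (cv2) and the standard library are available. Lean on these libraries where they do the work, as an engineer would, in place of code of your own. Each camera call takes 0.05 s, during which the arm holds its last target. There are 200 camera calls.

## Working session

There is one attempt and no reset: what is moved stays moved. The work goes in short steps, Python scripts to look and compute and a tool call to move; the robot and the scene stay as the last step left them, time stands still between calls to the robot, and variables do not carry over. Pictures are saved under pics/ and viewed, at most 10 in all, crops included, and the job is handed in when it is done.

Besides the shell and the picture viewer there is one more tool, called after "Call:" by a JSON object that holds its "method" and its "body". move_arm: Moves the arm, as the interface text tells. Its arguments: {"type":"object","properties":{"targets":{"type":"array","items":{"type":"array"}},"squeeze":{"type":"number"}},"required":["targets"]}

```bash
ls; mkdir -p pics
cat > h.py <<'E'
import numpy as np, cv2
from scipy.spatial.transform import Rotation as R
from workcell import env
def shot(name, png=None):
    p=env.read_camera(name)
    if png: cv2.imwrite('pics/'+png,cv2.cvtColor(p['pixels'],cv2.COLOR_RGB2BGR))
    return p
def proj(p,X):
    f=192/np.tan(np.radians(p['fovy'])/2); c=p['extrinsics']@np.r_[X,1]
    return np.round([p['cx']+f*c[0]/-c[2], p['cy']+f*c[1]/c[2]]).astype(int)
E
python3 - <<'E'
from h import *
s=env.get_state(); print({k:np.round(v,3).tolist() for k,v in s.items()})
for n in ['scene','top']:
    p=shot(n,n+'0.png'); print(n,p['fovy'],p['cx'],p['cy'],np.round(p['extrinsics'],3).tolist(),[k for k in p])
    for t in ['tube','tube_line','holder','pepper_mill','tray','thick_a','thin_a','creamer','mug','sugar_jar','green_bottle','candlestick']:
        print(t,[(np.round(d['centre'],3).tolist(),round(d['confidence'],2),proj(p,d['centre']).tolist()) for d in env.landmark_of(t,p)])
E
python3 -c "
import cv2,numpy as np
a=cv2.imread('pics/scene0.png');b=cv2.imread('pics/top0.png')
"
```

```text
pics
{'clock': 0.0, 'joint_pos': [1.012, 0.314, 0.045, 1.304, -0.0, 1.431], 'qvel': [-0.001, 0.002, -0.001, -0.0, -0.001, -0.0], 'tau': [0.0, -48.063, 29.853, 0.019, 0.0, -0.0], 'tcp_pos': [0.234, 0.525, 0.23], 'orientation': [-0.0, 0.208, 0.978, -0.001], 'wrist_force': [0.429, 0.571, 0.301], 'ft_torque': [0.006, 0.003, -0.001], 'grip_force': 0.0, 'finger_gap': 0.086}
scene 54.505614859609395 258.3150867902233 190.9562003766679 [[-0.861, 0.509, 0.01, 0.49], [-0.292, -0.51, 0.809, 0.079], [0.417, 0.694, 0.587, -1.343], [0.0, 0.0, 0.0, 1.0]] ['pixels', 'fovy', 'cx', 'cy', 'extrinsics', 'shot']
tube [([0.601, 0.038, 0.046], 0.84, [256, 219])]
tube_line [([0.598, 0.065, 0.096], 0.67, [262, 210])]
holder [([0.603, 0.037, 0.004], 0.8, [255, 230])]
pepper_mill [([0.603, 0.042, 0.042], 0.85, [256, 221])]
tray [([0.597, -0.261, 0.004], 0.87, [212, 179]), ([0.672, 0.383, -0.004], 0.2, [308, 338])]
thick_a [([0.53, 0.366, 0.008], 0.82, [353, 301]), ([0.403, 0.133, 0.014], 0.77, [331, 224]), ([0.457, 0.224, 0.012], 0.56, [338, 251]), ([0.61, 0.21, 0.006], 0.39, [287, 271])]
thin_a [([0.608, 0.20
[... 1051 characters left out ...]
, 0.123, 0.014], 0.86, [210, 251]), ([0.348, 0.288, 0.015], 0.69, [151, 271]), ([0.53, 0.365, 0.013], 0.68, [125, 206]), ([0.456, 0.229, 0.013], 0.59, [173, 233])]
thin_a [([0.467, -0.26, 0.008], 0.91, [345, 230]), ([0.613, 0.212, 0.008], 0.67, [180, 178])]
creamer [([0.458, 0.228, 0.014], 0.72, [173, 232]), ([0.408, -0.018, -0.001], 0.6, [260, 250])]
mug [([0.72, 0.212, -0.001], 0.78, [181, 141]), ([0.409, -0.017, 0.002], 0.74, [260, 250]), ([0.597, 0.065, 0.097], 0.24, [229, 180])]
sugar_jar [([0.721, 0.214, 0.002], 0.62, [181, 140]), ([0.672, 0.381, -0.003], 0.6, [123, 157]), ([0.532, 0.366, 0.011], 0.44, [125, 206])]
green_bottle [([0.484, -0.446, 0.001], 0.7, [409, 224])]
candlestick []
```

View pics/scene0.png

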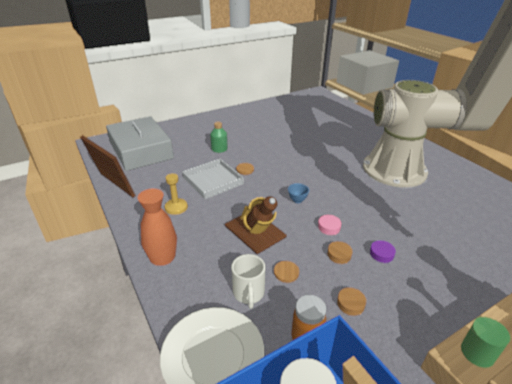

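View pics/top0.png

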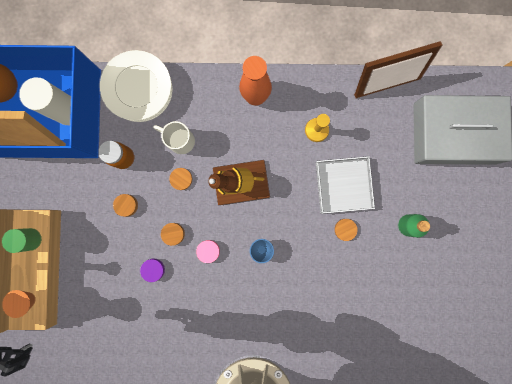

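The scene picture shows these wood-coloured discs: thick-looking at (340,252) and (352,301), thin-looking at (287,271) and (245,169). The look-alikes are pink at (330,225) and purple at (383,251), so I'm leaving those out. The mill is in the holder at (258,212), and the tray is at (212,178), empty. A close crop will check the thicknesses and the foot's yaw.

Run:
```python
from h import *
s=cv2.imread('pics/scene0.png');t=cv2.imread('pics/top0.png')
def c(im,x,y,w,h,k): return cv2.resize(im[y:y+h,x:x+w],None,fx=k,fy=k,interpolation=cv2.INTER_CUBIC)
a=np.vstack([np.hstack([c(s,x-20,y-15,40,30,5) for x,y in [(340,252),(352,301),(287,271),(245,169)]]),
 np.hstack([c(t,200,150,80,60,5),c(s,218,185,80,60,5)])]); cv2.imwrite('pics/crop.png',a)
p=shot('top'); f=192/np.tan(np.radians(p['fovy'])/2)
E=np.linalg.inv(p['extrinsics'])
m=env.regions_of('holder',p)[0]['mask'].astype(np.uint8)
r=cv2.minAreaRect(cv2.findNonZero(m)); print(r)
def back(u,v,z):
    d=E[:3,:3]@np.array([(u-p['cx'])/f,-(v-p['cy'])/f,-1]); o=E[:3,3]; return (o+d*(z-o[2])/d[2])[:2]
b=np.array([back(*q,.012) for q in cv2.boxPoints(r)]); print(b.round(3), b.mean(0).round(4))
for d in np.diff(b,axis=0): print(np.linalg.norm(d).round(3),np.degrees(np.arctan2(d[1],d[0])).round(1))
```

```text
((240.9500274658203, 182.1500244140625), (38.46660614013672, 52.75016784667969), 81.8698959350586)
[[ 0.644  0.121]
 [ 0.666 -0.028]
 [ 0.558 -0.044]
 [ 0.535  0.104]] [0.6009 0.038 ]
0.15 -81.4
0.11 -171.6
0.15 98.5
```

View pics/crop.png

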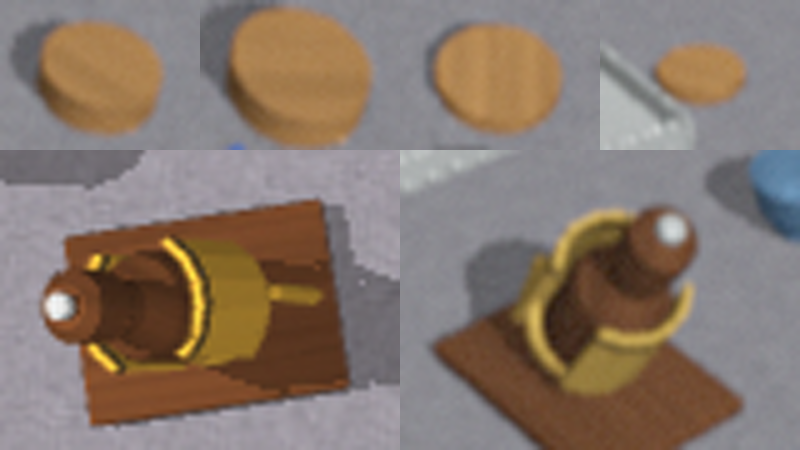

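The crop shows coasters 1 and 2 (scene (340,252), (352,301)) with tall sides, so they are thick. Coasters 3 and 4 ((287,271), (245,169)) are thin. The foot's yaw is 8.5°, and its centre is about (0.601, 0.039).

```bash
cat >> h.py <<'E'
T0=np.array([.6012,.0395,.045]); a=np.radians(8.5)
d=np.array([-np.sin(a),np.cos(a),0]); zt=.5*d+np.array([0,0,np.cos(np.pi/6)]); yt=np.array([np.cos(a),np.sin(a),0])
RT=np.c_[np.cross(yt,-zt),yt,-zt]          # tool aligned with tube
def down(yaw):                              # tool down, tool y at yaw deg
    y=np.array([np.cos(np.radians(yaw)),np.sin(np.radians(yaw)),0]); z=np.array([0,0,-1.]); return np.c_[np.cross(y,z),y,z]
def tube(z): return T0+zt*z
def cur():
    s=env.get_state(); w,x,y,z=s['orientation']; return np.array(s['tcp_pos']),R.from_quat([x,y,z,w]).as_matrix(),s
def seq(poses):                             # deltas, each from the previous nominal pose
    p,M,s=cur(); print('t',round(s['clock'],2),'q',np.round(s['joint_pos'],2),'p',p.round(4),'gap',round(s['finger_gap'],4))
    for q,N in poses:
        q=np.array(q); print((M.T@(q-p)*1000).round(1), (np.degrees(R.from_matrix(M.T@N).as_rotvec())/10).round(2)); p,M=q,N
E
python3 - <<'E'
from h import *
seq([([.56,.22,.30],RT),(tube(.2),RT),(tube(.083),RT)])
E
```

```text
t 1.4 q [1.01 0.31 0.05 1.3  0.   1.43] p [0.2338 0.5254 0.2313] gap 0.0856
[-422.1 -146.3  -68.7] [ 1.5  -2.74  5.61]
[-32.4  14.1 113.1] [0. 0. 0.]
[  0.  -0. 117.] [0. 0. 0.]
```

Call:
{"method": "move_arm", "body": {"targets": [[[-80,-30,-30],[0.2,-0.35,0.7],-1],[[-190,-66,-45],[0.42,-0.75,1.55],-1],[[-300,-104,-60],[0.65,-1.15,2.4],-1],[[-422,-146,-69],[0.87,-1.6,3.25],-1],[[-422,-146,-69],[1.1,-2.0,4.1],-1]]}}

```text
clock: 2.02
tcp_pos: [0.4587, 0.3145, 0.2858]
orientation: [0.148, 0.533, 0.824, -0.127]
wrist_force: [-0.5, 0.4, -1.4]
finger_gap: 0.0854
grip_force: 0.0
```

Run:
```python
from h import *
seq([([.56,.22,.30],RT),(tube(.2),RT),(tube(.083),RT)])
```

```text
t 2.02 q [ 0.65  0.4   0.25  1.56 -0.37  1.82] p [0.4587 0.3145 0.2858] gap 0.0854
[-124.1   54.1   32.4] [ 0.4  -0.73  1.49]
[-32.4  14.1 113.1] [0. 0. 0.]
[  0.  -0. 117.] [0. 0. 0.]
```

Call:
{"method": "move_arm", "body": {"targets": [[[0,0,0],[0,0,0],-1],[[0,0,0],[0,0,0],-1]]}}

```text
clock: 2.28
tcp_pos: [0.4574, 0.3157, 0.2848]
orientation: [0.146, 0.531, 0.825, -0.127]
wrist_force: [-0.3, -0.0, -0.6]
finger_gap: 0.085
grip_force: 0.0
```

Run:
```python
from h import *
seq([([.56,.22,.30],RT),(tube(.2),RT),(tube(.083),RT)])
```

```text
t 2.27 q [ 0.65  0.4   0.25  1.56 -0.36  1.82] p [0.4574 0.3157 0.2848] gap 0.085
[-126.4   54.1   31.7] [ 0.4  -0.75  1.52]
[-32.4  14.1 113.1] [0. 0. 0.]
[  0.  -0. 117.] [0. 0. 0.]
```

Call:
{"method": "move_arm", "body": {"targets": [[[-42,18,11],[0.13,-0.25,0.5],-1],[[-84,36,21],[0.27,-0.5,1.0],-1],[[-126,54,32],[0.4,-0.75,1.52],-1],[[-126,54,32],[0.4,-0.75,1.52],-1]]}}

```text
clock: 2.78
tcp_pos: [0.5607, 0.2195, 0.2993]
orientation: [0.197, 0.631, 0.731, -0.169]
wrist_force: [-0.5, 0.3, -0.5]
finger_gap: 0.0853
grip_force: 0.0
```

Call:
{"method": "move_arm", "body": {"targets": [[[-15,7,40],[0,0,0],-1],[[-30,14,80],[0,0,0],-1],[[-32,14,113],[0,0,0],-1],[[-32,14,113],[0,0,0],-1]]}}

```text
clock: 3.28
tcp_pos: [0.5838, 0.1388, 0.2167]
orientation: [0.196, 0.63, 0.732, -0.17]
wrist_force: [-1.4, -0.0, -0.8]
finger_gap: 0.0856
grip_force: 0.0
```

Run:
```python
from h import *
seq([(tube(.2),RT),(tube(.083),RT)])
p,M,s=cur(); w=shot('wrist','w1.png'); print(w['fovy'],w['cx'],w['cy'],np.round(w['mount'],4).tolist())
for t in ['tube','tube_line','pepper_mill']: print(t,[(np.round(q['centre'],4).tolist(),round(q['confidence'],2)) for q in env.landmark_of(t,w)[:2]])
```

```text
t 3.27 q [ 0.35  0.47  0.15  1.36 -0.51  1.8 ] p [0.5838 0.1388 0.2167] gap 0.0856
[-1.4  2.5 -0.9] [-0.01  0.01  0.01]
[  0.  -0. 117.] [0. 0. 0.]
67.59176697922358 253.7315418981625 194.8298126152193 [[0.0007, 0.9653, 0.261, 0.0652], [1.0, -0.0007, -0.0001, -0.0007], [0.0001, 0.261, -0.9653, -0.1426], [0.0, 0.0, 0.0, 1.0]]
tube []
tube_line []
pepper_mill [([0.6026, 0.039, 0.0447], 0.56), ([0.7234, 0.2097, -0.0026], 0.3)]
```

View pics/w1.png

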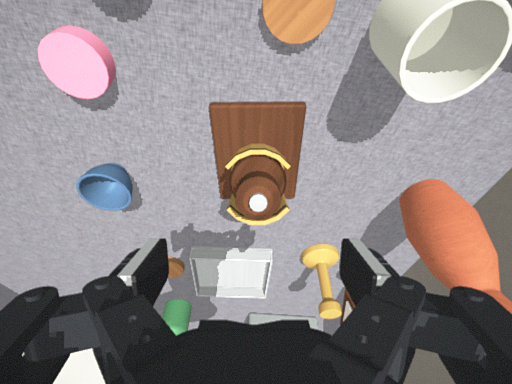

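The wrist view shows the mill's button at (258,202), the split brass rim around it and the foot square to the image, so the tool is aligned. I'll compare that with the model's projection.

```bash
cat >> h.py <<'E'
def wproj(w,p,M,X):
    t=M.T@(np.array(X)-p); m=w['mount']; c=m[:3,:3].T@(t-m[:3,3]); f=192/np.tan(np.radians(w['fovy'])/2)
    return np.array([w['cx']+f*c[0]/-c[2], w['cy']+f*c[1]/c[2]]).round(1)
E
python3 - <<'E'
from h import *
p,M,s=cur(); w=shot('wrist')
print('button',wproj(w,p,M,tube(.132)),'rim',wproj(w,p,M,tube(.063)))
F=lambda u,v:T0-[0,0,.033]+d*u+yt*v
for u in(.075,-.075):
  for v in(.055,-.055): print('foot',wproj(w,p,M,F(u,v)))
for k in (1,-1): print('rim edges',wproj(w,p,M,tube(.063)+k*.0345*np.cross(yt,zt)))
E
```

```text
button [253.7 205.3] rim [253.5 185. ]
foot [302.5 103. ]
foot [204.1 102.9]
foot [290.1 196.9]
foot [216.2 196.9]
rim edges [253.5 217.3]
rim edges [253.5 150.6]
```

Call:
{"method": "move_arm", "body": {"targets": [[[0,3,30],[0,0,0],-1],[[1,5,60],[0,0,0],-1],[[1,5,60],[0,0,0],-1],[[1,5,60],[0,0,0],-1]]}}

```text
clock: 4.03
tcp_pos: [0.5961, 0.1115, 0.1673]
orientation: [0.197, 0.631, 0.731, -0.168]
wrist_force: [0.4, -0.8, 0.6]
finger_gap: 0.0853
grip_force: 0.0
```

Run:
```python
from h import *
p,M,s=cur(); w=shot('wrist','w2.png'); seq([(tube(.083),RT)])
print('button',wproj(w,p,M,tube(.132)),'rim',wproj(w,p,M,tube(.063)))
g=w['pixels'].astype(int); m=((g.min(2)>190)).astype(np.uint8); m[:100]=0;m[280:]=0;m[:,:180]=0;m[:,330:]=0
n,l,st,c=cv2.connectedComponentsWithStats(m); print([(c[i].round(1),st[i,4]) for i in range(1,n) if st[i,4]>20])
```

```text
t 4.08 q [ 0.3   0.49  0.04  1.21 -0.52  1.74] p [0.5963 0.1116 0.1676] gap 0.0855
[-1.  -6.  59.1] [ 0.02  0.01 -0.01]
button [245.2 237.1] rim [247.4 202.5]
[(array([244.7, 229.8]), np.int32(413)), (array([244.7, 271.1]), np.int32(794))]
```

View pics/w2.png

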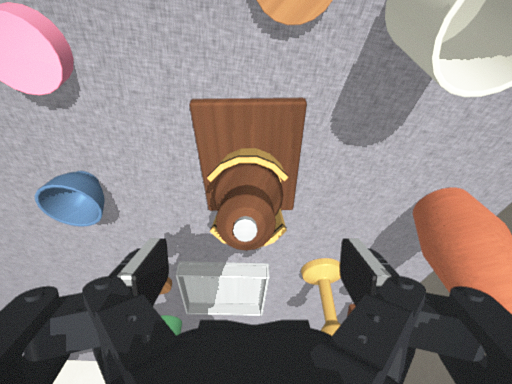

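Call:
{"method": "move_arm", "body": {"targets": [[[2,-6,20],[0,0,0],-1],[[3,-6,40],[0,0,0],-1],[[3,-6,59],[0,0,0],-1],[[3,-6,59],[0,0,0],-1]]}}

```text
clock: 4.58
tcp_pos: [0.5934, 0.0831, 0.1135]
orientation: [0.197, 0.631, 0.731, -0.169]
wrist_force: [-0.3, 0.7, 0.1]
finger_gap: 0.0852
grip_force: 0.0
```

Call:
{"method": "move_arm", "body": {"targets": [[[0,0,0],[0,0,0],1],[[0,0,0],[0,0,0],1],[[0,0,0],[0,0,0],1],[[0,0,0],[0,0,0],1]], "squeeze": 50}}

```text
clock: 5.08
tcp_pos: [0.5944, 0.0837, 0.1144]
orientation: [0.198, 0.631, 0.731, -0.168]
wrist_force: [-0.1, 3.4, 5.3]
finger_gap: 0.0365
grip_force: 49.8
```

Run:
```python
from h import *
p,M,s=cur(); print(s['finger_gap'],s['grip_force'],s['wrist_force'])
seq([(tube(.083),RT)])
```

```text
0.036489636794637764 49.805925282598764 [-0.09088416  3.37541636  5.2938065 ]
t 5.08 q [ 0.26  0.49 -0.08  1.06 -0.52  1.69] p [0.5944 0.0837 0.1144] gap 0.0365
[-4.   0.2 -0.5] [ 0.02  0.01 -0.01]
```

Call:
{"method": "move_arm", "body": {"targets": [[[0,0,-15],[0,0,0],1],[[0,0,-45],[0,0,0],1],[[0,0,-85],[0,0,0],1],[[0,0,-130],[0,0,0],1],[[0,0,-150],[0,0,0],1]]}}

```text
clock: 5.7
tcp_pos: [0.5826, 0.1587, 0.2447]
orientation: [0.197, 0.631, 0.732, -0.168]
wrist_force: [1.2, -1.0, -2.9]
finger_gap: 0.0364
grip_force: 50.9
```

Run:
```python
from h import *
p,M,s=cur(); print(s['finger_gap'],s['grip_force'],s['wrist_force'])
seq([([.597,-.26,.25],down(-20)),([.597,-.26,.09],down(-20))])
```

```text
0.03637557320360185 50.850165555020794 [ 1.20435845 -1.03474749 -2.94455575]
t 5.7 q [ 0.38  0.48  0.23  1.45 -0.51  1.83] p [0.5826 0.1587 0.2447] gap 0.0364
[-363.1  -47.7  203.6] [0.76 2.94 2.78]
[  0.   0. 160.] [0. 0. 0.]
```

Call:
{"method": "move_arm", "body": {"targets": [[[-45,-6,25],[0.15,0.6,0.55],1],[[-97,-13,54],[0.3,1.2,1.1],1],[[-150,-20,84],[0.45,1.8,1.65],1],[[-203,-27,114],[0.6,2.35,2.2],1],[[-256,-34,143],[0.76,2.94,2.78],1]]}}

```text
clock: 6.32
tcp_pos: [0.5915, -0.1392, 0.2474]
orientation: [-0.001, 0.82, 0.572, 0.001]
wrist_force: [1.7, 0.5, -1.7]
finger_gap: 0.037
grip_force: 50.9
```

Run:
```python
from h import *
seq([([.597,-.26,.25],down(-20)),([.597,-.26,.09],down(-20))])
```

```text
t 6.33 q [-0.36  0.38  0.18  1.37  0.    1.56] p [ 0.5915 -0.1392  0.2474] gap 0.037
[-111.5   46.9   -3. ] [-0.01 -0.02 -0.02]
[  0.   0. 160.] [0. 0. 0.]
```

Call:
{"method": "move_arm", "body": {"targets": [[[-50,20,0],[0,0,0],1],[[-90,38,10],[0,0,0],1],[[-112,47,50],[0,0,0],1],[[-112,47,100],[0,0,0],1],[[-112,47,135],[0,0,0],1]]}}

```text
clock: 6.95
tcp_pos: [0.5955, -0.2589, 0.109]
orientation: [-0.002, 0.82, 0.573, -0.002]
wrist_force: [-0.6, -0.1, -2.5]
finger_gap: 0.0368
grip_force: 50.9
```

Call:
{"method": "move_arm", "body": {"targets": [[[0,0,8],[0,0,0],1],[[0,0,14],[0,0,0],1],[[0,0,18],[0,0,0],1],[[0,0,18],[0,0,0],1]]}}

```text
clock: 7.45
tcp_pos: [0.5983, -0.2593, 0.0958]
orientation: [0.001, 0.819, 0.573, -0.0]
wrist_force: [0.1, 0.1, -2.2]
finger_gap: 0.0364
grip_force: 51.0
```

Run:
```python
from h import *
p,M,s=cur(); print(s['finger_gap'],s['grip_force'],s['wrist_force'])
seq([([.597,-.26,.09],down(-20))])
for n in ['top','scene']:
    w=shot(n,n+'2.png'); print([(np.round(q['centre'],3).tolist(),round(q['confidence'],2)) for q in env.landmark_of('pepper_mill',w)[:2]])
```

```text
0.03639975162254513 50.988739508902654 [ 0.08476427  0.12246354 -2.15208222]
t 7.45 q [-0.53  0.52  0.03  1.08 -0.    1.39] p [ 0.5983 -0.2593  0.0958] gap 0.0364
[-1.1 -0.9  5.8] [ 0.01  0.01 -0.  ]
[([0.595, -0.262, 0.013], 0.73), ([0.535, 0.366, 0.011], 0.29)]
[([0.598, -0.259, 0.012], 0.67)]
```

Call:
{"method": "move_arm", "body": {"targets": [[[0,0,3],[0,0,0],1],[[0,0,5],[0,0,0],1],[[0,0,6],[0,0,0],1],[[0,0,6],[0,0,0],1]]}}

```text
clock: 8.15
tcp_pos: [0.5975, -0.259, 0.0885]
orientation: [-0.0, 0.819, 0.573, -0.001]
wrist_force: [0.3, -0.5, -2.3]
finger_gap: 0.0365
grip_force: 51.0
```

Call:
{"method": "move_arm", "body": {"targets": [[[0,0,1],[0,0,0],1],[[0,0,2],[0,0,0],1],[[0,0,2],[0,0,0],1]]}}

```text
clock: 8.52
tcp_pos: [0.5979, -0.2592, 0.0874]
orientation: [0.0, 0.819, 0.573, -0.0]
wrist_force: [-0.6, -0.3, 2.2]
finger_gap: 0.0365
grip_force: 51.3
```

Call:
{"method": "move_arm", "body": {"targets": [[[0,0,0],[0,0,0],-1],[[0,0,0],[0,0,0],-1],[[0,0,0],[0,0,0],-1],[[0,0,-2],[0,0,0],-1]]}}

```text
clock: 9.02
tcp_pos: [0.5975, -0.259, 0.0886]
orientation: [-0.0, 0.819, 0.573, -0.001]
wrist_force: [0.4, 0.2, 0.1]
finger_gap: 0.0855
grip_force: 0.0
```

Call:
{"method": "move_arm", "body": {"targets": [[[0,0,-25],[0,0,0],-1],[[0,0,-70],[0,0,0],-1],[[0,0,-110],[0,0,0],-1],[[0,0,-110],[0,0,0],-1]]}}

```text
clock: 9.52
tcp_pos: [0.5998, -0.2602, 0.2033]
orientation: [0.004, 0.819, 0.573, 0.001]
wrist_force: [0.2, -0.4, -0.6]
finger_gap: 0.0855
grip_force: 0.0
```

Run:
```python
from h import *
p,M,s=cur(); print(s['finger_gap'],s['grip_force'],s['wrist_force'])
for n in ['top','scene']:
    w=shot(n,n+'3.png')
    for t in ['pepper_mill','thin_a']: print(t,[(np.round(q['centre'],3).tolist(),round(q['confidence'],2)) for q in env.landmark_of(t,w)[:3]])
seq([([.468,-.261,.18],down(-75)),([.468,-.261,-.004],down(-75))])
```

```text
0.08546990816192106 0.0 [ 0.22945815 -0.40547172 -0.55819629]
pepper_mill [([0.599, -0.26, 0.003], 0.8)]
thin_a [([0.611, 0.214, 0.008], 0.65), ([0.47, -0.262, 0.005], 0.6), ([0.531, 0.365, 0.014], 0.49)]
pepper_mill [([0.599, -0.261, 0.007], 0.96)]
thin_a [([0.468, -0.262, 0.007], 0.76), ([0.608, 0.21, 0.008], 0.65)]
t 9.82 q [-0.53  0.48  0.2   1.3  -0.    1.39] p [ 0.597  -0.2586  0.197 ] gap 0.0854
[ -46.4 -120.3   17.5] [-0.02  0.01  5.5 ]
[  0.   0. 184.] [0. 0. 0.]
```

Mill is standing in the tray. Next is the thin coaster at (0.468,-0.262).

Call:
{"method": "move_arm", "body": {"targets": [[[-12,-32,0],[0,0,1],-1],[[-24,-64,5],[0,0,2],-1],[[-36,-95,10],[0,0,3],-1],[[-46,-120,15],[0,0,4],-1],[[-46,-120,17],[0,0,5],-1]]}}

```text
clock: 10.45
tcp_pos: [0.4667, -0.2604, 0.1807]
orientation: [-0.001, 0.985, 0.17, -0.002]
wrist_force: [0.6, -0.3, 0.5]
finger_gap: 0.0853
grip_force: 0.0
```

Call:
{"method": "move_arm", "body": {"targets": [[[0,0,30],[0,0,0.5],-1],[[0,0,60],[0,0,0.5],-1],[[0,0,60],[0,0,0.5],-1],[[0,0,60],[0,0,0.5],-1]]}}

```text
clock: 10.95
tcp_pos: [0.4693, -0.2613, 0.1223]
orientation: [0.0, 0.991, 0.13, -0.001]
wrist_force: [-0.5, 0.1, 1.1]
finger_gap: 0.0851
grip_force: 0.0
```

```bash
cat >> h.py <<'E'
def disc(w,p,M,zc,png=None,box=(0,300)):    # orange-brown blob -> world xy of disc top centre at height zc
    hsv=cv2.cvtColor(w['pixels'],cv2.COLOR_RGB2HSV); m=cv2.inRange(hsv,(8,110,90),(22,255,255))
    m[:box[0]]=0;m[box[1]:]=0
    n,l,st,c=cv2.connectedComponentsWithStats(cv2.morphologyEx(m,cv2.MORPH_OPEN,np.ones((3,3))))
    f=192/np.tan(np.radians(w['fovy'])/2); mt=w['mount']; out=[]
    for i in range(1,n):
        if st[i,4]<400: continue
        cn=cv2.findContours((l==i).astype(np.uint8),cv2.RETR_EXTERNAL,cv2.CHAIN_APPROX_NONE)[0][0][:,0].astype(float)
        rd=np.c_[(cn[:,0]-w['cx'])/f,-(cn[:,1]-w['cy'])/f,-np.ones(len(cn))]@(M@mt[:3,:3]).T; o=p+M@mt[:3,3]
        X=o+rd*((zc-o[2])/rd[:,2:]); (q,r)=cv2.minEnclosingCircle(X[:,:2].astype(np.float32))
        e=cv2.fitEllipse(X[:,:2].astype(np.float32)*1000)
        out.append((np.round(q,4).tolist(),round(r,4),np.round(e[0],1).tolist(),np.round(e[1],1).tolist(),st[i,:4].tolist()))
    return out
E
python3 - <<'E'
from h import *
p,M,s=cur(); w=shot('wrist','w4.png'); p2,M2,_=cur(); p=(p+p2)/2
for o in disc(w,p,M,.012): print(o)
print([(np.round(q['centre'],4).tolist(),round(q['confidence'],2)) for q in env.landmark_of('thin_a',w)[:3]])
seq([([.468,-.261,-.004],down(-75))])
E
```

```text
([0.6015, -0.2532], 0.0276, [599.2, -250.4], [27.7, 52.1], [260, 0, 51, 65])
([0.6293, -0.2703], 0.0198, [623.9, -272.9], [16.4, 39.3], [292, 0, 52, 23])
([0.4698, -0.2622], 0.0318, [469.6, -262.0], [61.6, 62.6], [220, 157, 68, 67])
[([0.4698, -0.2646, 0.0031], 0.96)]
t 11.05 q [-0.66  0.3  -0.25  1.02 -0.    2.22] p [ 0.4699 -0.2617  0.1231] gap 0.0854
[ -1.7  -1.4 127.1] [ 0.01 -0.   -0.  ]
```

Call:
{"method": "move_arm", "body": {"targets": [[[0,0,50],[0,0,0],-1],[[0,0,95],[0,0,0],-1],[[0,0,120],[0,0,0],-1],[[0,0,126],[0,0,0],-1],[[0,0,126],[0,0,0],-1]]}}

```text
clock: 11.68
tcp_pos: [0.4698, -0.2618, -0.0032]
orientation: [0.001, 0.991, 0.13, -0.0]
wrist_force: [0.7, 0.2, 0.4]
finger_gap: 0.0851
grip_force: 0.0
```

Call:
{"method": "move_arm", "body": {"targets": [[[0,0,0],[0,0,0],1],[[0,0,0],[0,0,0],1],[[0,0,0],[0,0,0],1]], "squeeze": 40}}

```text
clock: 12.05
tcp_pos: [0.4702, -0.2621, -0.0021]
orientation: [0.001, 0.991, 0.13, 0.001]
wrist_force: [-0.7, 0.5, 6.0]
finger_gap: 0.0621
grip_force: 42.3
```

Run:
```python
from h import *
p,M,s=cur(); print(s['finger_gap'],s['grip_force'],s['wrist_force'])
seq([])
```

```text
0.06210797153685465 42.33737826347351 [-0.73918706  0.52850897  5.96336021]
t 12.05 q [-0.66  0.43 -0.41  0.73 -0.    2.22] p [ 0.4702 -0.2621 -0.0021] gap 0.0621
```

Call:
{"method": "move_arm", "body": {"targets": [[[0,0,-15],[0,0,0],1],[[0,0,-60],[0,0,0],1],[[0,0,-120],[0,0,0],1],[[0,0,-180],[0,0,0],1],[[0,0,-190],[0,0,0],1]]}}

```text
clock: 12.68
tcp_pos: [0.4716, -0.2629, 0.1923]
orientation: [0.004, 0.991, 0.13, 0.003]
wrist_force: [0.5, -1.1, -1.0]
finger_gap: 0.0619
grip_force: 43.8
```

Run:
```python
from h import *
p,M,s=cur(); print(s['finger_gap'],s['grip_force'],s['wrist_force'])
seq([(tube(.24),RT)])
```

```text
0.061858165697280566 43.84234607219696 [ 0.54537719 -1.12953992 -0.96916132]
t 12.68 q [-0.66  0.25 -0.13  1.18 -0.    2.22] p [ 0.4716 -0.2629  0.1923] gap 0.0619
[ 217.2 -377.3  -62.6] [-2.12 -2.43 -8.16]
```

Call:
{"method": "move_arm", "body": {"targets": [[[24,-42,-15],[-0.24,-0.27,-0.9],1],[[48,-84,-30],[-0.47,-0.54,-1.8],1],[[72,-126,-40],[-0.7,-0.8,-2.7],1],[[97,-168,-50],[-0.94,-1.08,-3.6],1],[[120,-210,-55],[-1.18,-1.35,-4.5],1]]}}

```text
clock: 13.3
tcp_pos: [0.5313, -0.0256, 0.2416]
orientation: [0.115, 0.853, 0.499, -0.101]
wrist_force: [1.5, 0.6, -0.6]
finger_gap: 0.0617
grip_force: 43.8
```

Run:
```python
from h import *
seq([(tube(.24),RT)])
```

```text
t 13.3 q [-0.03  0.28 -0.    1.33 -0.3   2.06] p [ 0.5313 -0.0256  0.2416] gap 0.0617
[174.1 -40.8 -68.3] [-0.99 -1.1  -3.61]
```

Call:
{"method": "move_arm", "body": {"targets": [[[44,-10,-18],[-0.25,-0.28,-0.9],1],[[88,-20,-35],[-0.5,-0.55,-1.8],1],[[131,-30,-52],[-0.75,-0.83,-2.7],1],[[174,-41,-68],[-0.99,-1.1,-3.61],1],[[174,-41,-68],[-0.99,-1.1,-3.61],1]]}}

```text
clock: 13.92
tcp_pos: [0.5834, 0.1601, 0.2506]
orientation: [0.195, 0.63, 0.732, -0.169]
wrist_force: [-0.9, -0.1, -0.5]
finger_gap: 0.0619
grip_force: 43.8
```

Run:
```python
from h import *
seq([(tube(.17),RT)])
```

```text
t 13.93 q [ 0.38  0.49  0.25  1.47 -0.51  1.83] p [0.5834 0.1601 0.2506] gap 0.0619
[-2.9 -0.2 69. ] [-0.   -0.01  0.01]
```

Run:
```python
from h import *
p,M,s=cur(); w=shot('wrist'); p2,M2,_=cur(); p=(p+p2)/2
im=cv2.cvtColor(w['pixels'],cv2.COLOR_RGB2BGR); im=cv2.resize(im[60:330,130:390],None,fx=2.2,fy=2.2,interpolation=cv2.INTER_CUBIC)
xt=np.cross(yt,zt)
for z,r,c in [(.063,.0345,(255,0,0)),(.063,.0385,(255,255,0)),(0,.0345,(0,255,0))]:
    for k in np.radians(np.arange(0,360,15)):
        u=(wproj(w,p,M,tube(z)+r*(np.cos(k)*xt+np.sin(k)*yt))-[130,60])*2.2; cv2.circle(im,tuple(int(v) for v in u),1,c,-1)
for u in(.075,-.075):
  for v in(.055,-.055): 
    q=(wproj(w,p,M,T0-[0,0,.033]+d*u+yt*v)-[130,60])*2.2; cv2.circle(im,tuple(int(v) for v in q),3,(0,0,255),1)
cv2.imwrite('pics/w5.png',im)
```

```text
(no output)
```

View pics/w5.png

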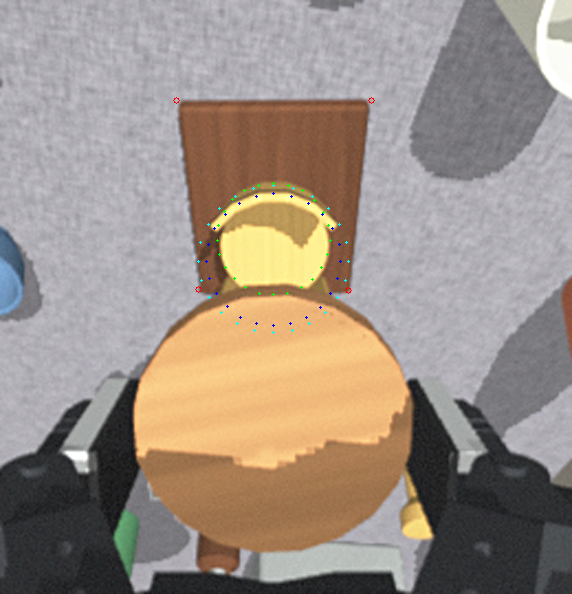

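The overlay fits: the foot's mid column is 274 in both, and the floor circle is centred at column 274 against 273.5 predicted. The tube model is good to about 1 mm. The coaster is held at columns 135–412, rows 290–552 in the crop, so I'll check its offset along tool x.

```bash
cat >> h.py <<'E'
def inhand(th,bot=.0028):   # offset (mm) of held disc in tool x,y, from its facing face seen by the wrist camera
    w=shot('wrist'); f=192/np.tan(np.radians(w['fovy'])/2); mt=w['mount']
    hsv=cv2.cvtColor(w['pixels'],cv2.COLOR_RGB2HSV); m=cv2.inRange(hsv,(5,60,60),(22,255,255))
    n,l,st,c=cv2.connectedComponentsWithStats(cv2.morphologyEx(m,cv2.MORPH_OPEN,np.ones((5,5)))); i=l[250,254]
    cn=cv2.findContours((l==i).astype(np.uint8),cv2.RETR_EXTERNAL,cv2.CHAIN_APPROX_NONE)[0][0][:,0].astype(float)
    rd=np.c_[(cn[:,0]-w['cx'])/f,-(cn[:,1]-w['cy'])/f,-np.ones(len(cn))]@mt[:3,:3].T; o=mt[:3,3]
    X=(o+rd*((-bot-th-o[2])/rd[:,2:]))[:,:2]*1000
    from scipy.optimize import least_squares
    r=least_squares(lambda q:np.hypot(X[:,0]-q[0],X[:,1]-q[1])-q[2],[0,0,32],loss='soft_l1',f_scale=.5)
    print('held disc centre x,y, radius',r.x.round(2), 'extent', X.min(0).round(1),X.max(0).round(1))
E
python3 - <<'E'
from h import *
inhand(.012)
seq([(tube(.11),RT),(tube(-.0028+.002),RT)])
E
```

```text
held disc centre x,y, radius [12.79 -1.25 40.36] extent [-36.  -31.9] [70.7 30.4]
t 14.03 q [ 0.37  0.48  0.25  1.47 -0.51  1.83] p [0.5833 0.1567 0.2515] gap 0.0619
[  0.4   0.7 128.1] [-0.01 -0.01 -0.02]
[  0.   -0.  110.8] [0. 0. 0.]
```

Run:
```python
from h import *
w=shot('wrist'); f=192/np.tan(np.radians(w['fovy'])/2); mt=w['mount']
z=np.array([0,.965,.261]);
for zc in (-.0148,-.0028):
  for u,v in [(254,191.8),(254,310.9),(191.4,250),(317.3,250)]:
    r=mt[:3,:3]@[(u-w['cx'])/f,-(v-w['cy'])/f,-1]; print(zc,u,v,((mt[:3,3]+r*(zc-mt[2,3])/r[2])[:2]*1000).round(1))
g=w['pixels']; hs=cv2.cvtColor(g,cv2.COLOR_RGB2HSV)
print([ (r,hs[r,254].tolist()) for r in range(184,200,1)]); print([(r,hs[r,270].tolist()) for r in range(300,318,1)])
```

```text
-0.0148 254 191.8 [32.1 -0.6]
-0.0148 254 310.9 [-31.6  -0.5]
-0.0148 191.4 250 [  2.8 -31. ]
-0.0148 317.3 250 [ 2.9 30.2]
-0.0028 254 191.8 [29.  -0.6]
-0.0028 254 310.9 [-40.7  -0.5]
-0.0028 191.4 250 [ -3.  -33.9]
-0.0028 317.3 250 [-3.  33.2]
[(184, [26, 111, 253]), (185, [26, 109, 253]), (186, [26, 112, 253]), (187, [26, 110, 255]), (188, [24, 124, 255]), (189, [17, 140, 201]), (190, [13, 130, 137]), (191, [14, 133, 140]), (192, [13, 128, 149]), (193, [14, 133, 146]), (194, [13, 133, 197]), (195, [16, 125, 248]), (196, [18, 118, 250]), (197, [17, 123, 245]), (198, [16, 123, 244]), (199, [17, 124, 240])]
[(300, [14, 133, 169]), (301, [14, 126, 172]), (302, [14, 130, 163]), (303, [14, 131, 164]), (304, [15, 132, 164]), (305, [14, 132, 162]), (306, [14, 130, 161]), (307, [13, 141, 163]), (308, [13, 119, 163]), (309, [16, 25, 175]), (310, [81, 9, 193]), (311, [77, 9, 192]), (312, [72, 7, 188]), (313, [66, 7, 192]), (314, [84, 7, 192]), (315, [75, 5, 188]), (316, [75, 5, 191]), (317, [68, 5, 193])]
```

Call:
{"method": "move_arm", "body": {"targets": [[[0,0,50],[0,0,0],1],[[0,1,100],[0,0,0],1],[[0,1,140],[0,0,0],1],[[0,1,150],[0,0,0],1],[[0,1,150],[0,0,0],1]]}}

```text
clock: 14.7
tcp_pos: [0.5955, 0.0812, 0.1226]
orientation: [0.195, 0.634, 0.729, -0.169]
wrist_force: [-0.6, -0.0, 2.0]
finger_gap: 0.062
grip_force: 43.9
```

```bash
cat >> h.py <<'E'
def avg(n=6):
    P=[];Q=[]
    for i in range(n):
        p,M,s=cur(); P.append(p); Q.append(M); env.read_camera('top')
    return np.mean(P,0),R.from_matrix(Q).mean().as_matrix(),np.std(P,0),s
def go(q,N,n=6):
    p,M,sd,s=avg(n); print('t',round(s['clock'],2),'sd',(sd*1e3).round(1),'F',np.round(s['wrist_force'],1),'gap',round(s['finger_gap'],4),'q',np.round(s['joint_pos'],2))
    print('delta',(M.T@(np.array(q)-p)*1000).round(1),(np.degrees(R.from_matrix(M.T@N).as_rotvec())/10).round(2),'tube z',round((p-T0)@zt,4))
E
python3 -c "
from h import *
go(tube(-.001),RT)"
```

```text
t 14.95 sd [0.4 0.7 0.4] F [ 0.2 -0.1  0.4] gap 0.062 q [ 0.25  0.49 -0.06  1.08 -0.52  1.7 ]
delta [ 1.6 -1.6 90.6] [-0.   -0.01 -0.04] tube z 0.0896
```

Call:
{"method": "move_arm", "body": {"targets": [[[1.6,-1.6,5],[0,0,0],1],[[1.6,-1.6,20],[0,0,0],1],[[1.6,-1.6,32],[0,0,0],1],[[1.6,-1.6,38],[0,0,0],1],[[1.6,-1.6,44],[0,0,0],1]]}}

```text
clock: 15.62
tcp_pos: [0.597, 0.0616, 0.0827]
orientation: [0.195, 0.633, 0.73, -0.169]
wrist_force: [0.5, 0.7, -0.1]
finger_gap: 0.0624
grip_force: 43.9
```

Call:
{"method": "move_arm", "body": {"targets": [[[0,0,0],[0,0,0],1]]}}

```text
clock: 15.75
tcp_pos: [0.5968, 0.0615, 0.0827]
orientation: [0.195, 0.633, 0.73, -0.169]
wrist_force: [0.7, -0.9, 0.1]
finger_gap: 0.0619
grip_force: 43.9
```

```bash
python3 -c "
from h import *
go(tube(-.001),RT)"
```

```text
t 16.0 sd [0.  0.2 0.2] F [ 0.2 -0.5 -0.4] gap 0.0622 q [ 0.22  0.51 -0.14  0.97 -0.52  1.66]
delta [-0.7  1.  45.3] [-0.01 -0.01 -0.03] tube z 0.0443
```

Call:
{"method": "move_arm", "body": {"targets": [[[-0.3,0.5,10],[0,0,0],1],[[-0.5,0.7,20],[0,0,0],1],[[-0.5,0.7,30],[0,0,0],1],[[-0.5,0.7,36],[0,0,0],1],[[-0.5,0.7,39],[0,0,0],1]]}}

```text
clock: 16.68
tcp_pos: [0.6003, 0.0418, 0.0489]
orientation: [0.195, 0.633, 0.73, -0.169]
wrist_force: [-0.5, -0.3, -0.3]
finger_gap: 0.062
grip_force: 43.9
```

Call:
{"method": "move_arm", "body": {"targets": [[[0,0,2],[0,0,0],1],[[0,0,4],[0,0,0],1],[[0,0,4],[0,0,0],1]]}}

```text
clock: 17.05
tcp_pos: [0.6008, 0.0402, 0.046]
orientation: [0.195, 0.633, 0.73, -0.169]
wrist_force: [-0.7, -0.4, 0.3]
finger_gap: 0.0619
grip_force: 43.9
```

```bash
python3 -c "
from h import *
go(tube(-.001),RT)"
```

```text
t 17.3 sd [0.  0.  0.1] F [-0.1 -0.5  0. ] gap 0.0618 q [ 0.18  0.54 -0.19  0.86 -0.52  1.62]
delta [-0.2  0.2  2.4] [-0.01 -0.01 -0.03] tube z 0.0014
```

Call:
{"method": "move_arm", "body": {"targets": [[[0,0,1.5],[0,0,0],1],[[0,0,3],[0,0,0],1],[[0,0,3],[0,0,0],1]]}}

```text
clock: 17.73
tcp_pos: [0.6009, 0.0386, 0.0432]
orientation: [0.195, 0.633, 0.73, -0.169]
wrist_force: [-0.5, -0.1, -0.1]
finger_gap: 0.0617
grip_force: 43.9
```

Call:
{"method": "move_arm", "body": {"targets": [[[0,0,1],[0,0,0],1],[[0,0,1],[0,0,0],1]]}}

```text
clock: 17.98
tcp_pos: [0.6012, 0.0383, 0.0427]
orientation: [0.195, 0.633, 0.73, -0.169]
wrist_force: [-0.8, 0.3, 0.8]
finger_gap: 0.0623
grip_force: 44.0
```

Call:
{"method": "move_arm", "body": {"targets": [[[0,0,0],[0,0,0],-1],[[0,0,0],[0,0,0],-1],[[0,0,0],[0,0,0],-1],[[0,0,0],[0,0,0],-1]]}}

```text
clock: 18.48
tcp_pos: [0.6011, 0.0382, 0.0425]
orientation: [0.195, 0.633, 0.73, -0.169]
wrist_force: [0.5, 0.1, -0.0]
finger_gap: 0.0859
grip_force: 0.0
```

Call:
{"method": "move_arm", "body": {"targets": [[[0,0,-15],[0,0,0],-1],[[0,0,-55],[0,0,0],-1],[[0,0,-110],[0,0,0],-1],[[0,0,-165],[0,0,0],-1],[[0,0,-200],[0,0,0],-1]]}}

```text
clock: 19.1
tcp_pos: [0.5871, 0.1389, 0.2198]
orientation: [0.197, 0.633, 0.73, -0.167]
wrist_force: [0.7, 0.1, -0.0]
finger_gap: 0.0855
grip_force: 0.0
```

Run:
```python
from h import *
p,M,s=cur(); w=shot('wrist'); p2,M2,_=cur(); p=(p+p2)/2
im=cv2.cvtColor(w['pixels'],cv2.COLOR_RGB2BGR); im=cv2.resize(im[100:260,170:340],None,fx=3,fy=3,interpolation=cv2.INTER_CUBIC)
xt=np.cross(yt,zt)
for z,r,c in [(.063,.0345,(255,0,0)),(.012,.032,(0,255,0))]:
    for k in np.radians(np.arange(0,360,15)):
        u=(wproj(w,p,M,tube(z)+r*(np.cos(k)*xt+np.sin(k)*yt))-[170,100])*3; cv2.circle(im,tuple(int(v) for v in u),1,c,-1)
cv2.imwrite('pics/w6.png',im)
print([(np.round(q['centre'],4).tolist(),round(q['confidence'],2)) for q in env.landmark_of('thin_a',w)[:3]], 'expect',tube(.006).round(4))
w=shot('scene')
print([(np.round(q['centre'],4).tolist(),round(q['confidence'],2)) for q in env.landmark_of('thick_a',w)[:4]])
seq([([.457,.226,.15],down(30))])
```

```text
[([0.6102, 0.213, 0.0046], 0.86), ([0.6002, 0.0388, 0.049], 0.7)] expect [0.6008 0.0425 0.0502]
[([0.5334, 0.3671, 0.0073], 0.92), ([0.4002, 0.133, 0.0099], 0.92), ([0.3516, 0.2831, 0.0122], 0.68), ([0.4575, 0.2261, 0.0138], 0.64)]
t 19.3 q [ 0.34  0.48  0.15  1.36 -0.51  1.8 ] p [0.587  0.1378 0.2169] gap 0.0852
[ 125.  -116.2    4.9] [-0.55  2.96 -2.13]
```

View pics/w6.png

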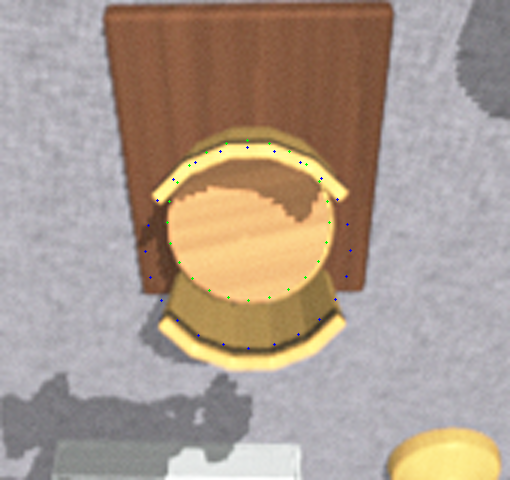

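The first coaster lies flat in the tube: its circle at about (250,245) in the crop matches the green prediction. Now the thick coaster at (0.457,0.226).

Call:
{"method": "move_arm", "body": {"targets": [[[30,-29,1],[-0.14,0.74,-0.53],-1],[[62,-58,2],[-0.27,1.48,-1.06],-1],[[94,-87,3],[-0.41,2.2,-1.6],-1],[[125,-116,5],[-0.55,2.96,-2.13],-1],[[125,-116,5],[-0.55,2.96,-2.13],-1]]}}

```text
clock: 19.92
tcp_pos: [0.4534, 0.2234, 0.1469]
orientation: [-0.003, 0.501, 0.865, -0.003]
wrist_force: [-0.1, -1.2, 0.9]
finger_gap: 0.0852
grip_force: 0.0
```

Call:
{"method": "move_arm", "body": {"targets": [[[0,0,20],[0,0,0],-1],[[0,0,30],[0,0,0],-1],[[0,0,30],[0,0,0],-1]]}}

```text
clock: 20.3
tcp_pos: [0.4568, 0.2248, 0.1182]
orientation: [-0.001, 0.501, 0.866, -0.002]
wrist_force: [-0.5, 2.0, -0.2]
finger_gap: 0.0857
grip_force: 0.0
```

```bash
cat >> h.py <<'E'
def pick(zc,yaw,tz,near):
    p,M,sd,s=avg(4); w=shot('wrist'); best=None
    for o in disc(w,p,M,zc):
        if np.hypot(o[0][0]-near[0],o[0][1]-near[1])<.02: print(o); best=np.array(o[2])/1000
    print([(np.round(q['centre'],4).tolist(),round(q['confidence'],2)) for q in env.landmark_of('thick_a' if zc>.015 else 'thin_a',w)[:3]])
    if best is None: best=np.array(near)
    go([best[0],best[1],tz],down(yaw),3)
E
python3 -c "
from h import *
pick(.022,30,-.001,(.457,.226))"
```

```text
([0.4525, 0.2297], 0.0322, [452.7, 229.7], [61.4, 63.2], [218, 152, 72, 72])
[([0.3541, 0.2857, 0.0091], 0.79), ([0.4058, 0.1311, 0.0092], 0.6), ([0.5318, 0.3647, 0.013], 0.57)]
t 20.7 sd [0.1 0.  0.1] F [ 0.2  0.5 -0.9] gap 0.0858 q [ 0.3   0.25 -0.32  1.    0.    1.35]
delta [  6.   -1.6 120.5] [-0.01 -0.   -0.01] tube z 0.1671
```

Call:
{"method": "move_arm", "body": {"targets": [[[4.8,-1.6,45],[0,0,0],-1],[[4.8,-1.6,90],[0,0,0],-1],[[4.8,-1.6,114],[0,0,0],-1],[[4.8,-1.6,120],[0,0,0],-1],[[4.8,-1.6,120],[0,0,0],-1]]}}

```text
clock: 21.38
tcp_pos: [0.4531, 0.2287, -0.0005]
orientation: [-0.001, 0.501, 0.866, -0.001]
wrist_force: [0.9, 0.1, 0.5]
finger_gap: 0.0855
grip_force: 0.0
```

Call:
{"method": "move_arm", "body": {"targets": [[[0,0,0],[0,0,0],1],[[0,0,0],[0,0,0],1],[[0,0,0],[0,0,0],1]]}}

```text
clock: 21.75
tcp_pos: [0.4541, 0.229, 0.0008]
orientation: [0.0, 0.501, 0.866, 0.0]
wrist_force: [0.4, 0.8, 5.2]
finger_gap: 0.0625
grip_force: 43.2
```

Call:
{"method": "move_arm", "body": {"targets": [[[0,0,-15],[0,0,0],1],[[0,0,-60],[0,0,0],1],[[0,0,-120],[0,0,0],1],[[0,0,-180],[0,0,0],1],[[0,0,-190],[0,0,0],1]]}}

```text
clock: 22.38
tcp_pos: [0.4559, 0.2295, 0.1951]
orientation: [0.002, 0.5, 0.866, 0.003]
wrist_force: [0.3, 0.6, -1.2]
finger_gap: 0.0625
grip_force: 44.1
```

```bash
cat >> h.py <<'E'
def held(tz,th,R0=32.):   # edge rows of held disc's near face along the image centre line -> tool x extents
    w=shot('wrist'); f=192/np.tan(np.radians(w['fovy'])/2); mt=w['mount']; zc=-(th+-tz if False else th-tz)
    hs=cv2.cvtColor(w['pixels'],cv2.COLOR_RGB2HSV); m=cv2.inRange(hs,(5,60,60),(22,255,255))
    cols=range(225,285,4); out=[]
    def X(u,v):
        r=mt[:3,:3]@[(u-w['cx'])/f,-(v-w['cy'])/f,-1]; return (mt[:3,3]+r*(zc-mt[2,3])/r[2])[:2]*1000
    B=[]
    for u in cols:
        v=250
        while v<330 and m[v+1,u]: v+=1
        B.append(X(u,v+.5))
    B=np.array(B); up=B[:,0]+np.sqrt(R0**2-(B[:,1]+.5)**2)
    print('centre x from lower arc',np.median(up).round(2),'spread',up.std().round(2))
    g=hs[:,254,2].astype(int); print('V col254 rows165-215',g[165:215].tolist())
    print('row->x',[(v,X(254,v)[0].round(1)) for v in (170,180,190,195,200)])
    row=m[250]; l=np.where(row[170:254]==0)[0]; r=np.where(row[254:340]==0)[0]
    if len(l) and len(r): print('y ext',X(170+l[-1]+.5,250)[1].round(1),X(254+r[0]-.5,250)[1].round(1))
E
python3 -c "
from h import *
held(-.002,.022)
go(tube(.24),RT,1)"
```

```text
centre x from lower arc 0.2 spread 1.47
V col254 rows165-215 [165, 165, 175, 180, 184, 189, 191, 180, 178, 182, 177, 177, 181, 176, 178, 168, 165, 163, 167, 171, 167, 163, 169, 165, 163, 167, 169, 171, 168, 170, 173, 202, 225, 224, 220, 218, 221, 221, 219, 223, 221, 222, 220, 222, 219, 222, 223, 220, 219, 220]
row->x [(170, np.float64(44.2)), (180, np.float64(40.0)), (190, np.float64(35.6)), (195, np.float64(33.4)), (200, np.float64(31.1))]
y ext -31.4 29.3
t 22.43 sd [0. 0. 0.] F [ 0.3 -0.3 -0.4] gap 0.0624 q [ 0.31  0.2  -0.2   1.17  0.    1.36]
delta [-125.6   75.9  -58.5] [ 0.59 -2.97  2.09] tube z 0.2336
```

Call:
{"method": "move_arm", "body": {"targets": [[[-31,19,-20],[0.15,-0.74,0.52],1],[[-62,38,-40],[0.3,-1.48,1.04],1],[[-94,57,-58],[0.45,-2.2,1.56],1],[[-126,76,-58],[0.59,-2.97,2.09],1],[[-126,76,-58],[0.59,-2.97,2.09],1]]}}

```text
clock: 23.1
tcp_pos: [0.5821, 0.1574, 0.241]
orientation: [0.192, 0.629, 0.732, -0.176]
wrist_force: [-0.2, 0.4, -0.9]
finger_gap: 0.0624
grip_force: 44.1
```

```bash
python3 -c "
from h import *
go(tube(.085),RT,3)"
```

```text
t 23.2 sd [0.5 0.  1.2] F [ 0.5  0.4 -0.6] gap 0.0627 q [ 0.37  0.49  0.24  1.46 -0.51  1.83]
delta [ -4.4   3.9 145.8] [-0.07  0.01  0.04] tube z 0.2308
```

Call:
{"method": "move_arm", "body": {"targets": [[[-4,4,50],[0,0,0],1],[[-4,4,100],[0,0,0],1],[[-4,4,140],[0,0,0],1],[[-4,4,146],[0,0,0],1],[[-4,4,146],[0,0,0],1]]}}

```text
clock: 23.88
tcp_pos: [0.5964, 0.0821, 0.124]
orientation: [0.195, 0.63, 0.732, -0.171]
wrist_force: [0.3, -0.5, -0.2]
finger_gap: 0.0625
grip_force: 44.1
```

```bash
python3 -c "
from h import *
go(tube(.0125),RT,6)"
```

```text
t 24.12 sd [0.4 0.3 0.3] F [-0.4 -0.8 -1.5] gap 0.0628 q [ 0.25  0.49 -0.05  1.09 -0.52  1.69]
delta [ 2.2 -2.2 77.9] [-0.02  0.01  0.01] tube z 0.0904
```

Call:
{"method": "move_arm", "body": {"targets": [[[1.7,-2,5],[0,0,0],1],[[1.7,-2,20],[0,0,0],1],[[1.7,-2,30],[0,0,0],1],[[1.7,-2,38],[0,0,0],1],[[1.7,-2,45],[0,0,0],1]]}}

```text
clock: 24.8
tcp_pos: [0.5973, 0.0605, 0.0822]
orientation: [0.194, 0.63, 0.732, -0.172]
wrist_force: [-1.2, 0.3, -0.5]
finger_gap: 0.0624
grip_force: 44.3
```

```bash
python3 -c "
from h import *
go(tube(.0125),RT,5)"
```

```text
t 25.0 sd [0.  0.2 0.3] F [-0.1 -0.3  0.3] gap 0.0624 q [ 0.22  0.51 -0.13  0.97 -0.52  1.65]
delta [ 0.2  1.1 30.3] [-0.04  0.01  0.02] tube z 0.0428
```

Call:
{"method": "move_arm", "body": {"targets": [[[0,0.6,10],[0,0,0],1],[[0,0.6,20],[0,0,0],1],[[0,0.6,25],[0,0,0],1],[[0,0.6,28],[0,0,0],1],[[0,0.6,28],[0,0,0],1]]}}

```text
clock: 25.68
tcp_pos: [0.5996, 0.0468, 0.0582]
orientation: [0.194, 0.63, 0.732, -0.172]
wrist_force: [0.1, 0.3, -0.7]
finger_gap: 0.0625
grip_force: 44.3
```

Call:
{"method": "move_arm", "body": {"targets": [[[0,0,1.5],[0,0,0],1],[[0,0,1.5],[0,0,0],1]]}}

```text
clock: 25.92
tcp_pos: [0.6, 0.0462, 0.0572]
orientation: [0.194, 0.63, 0.732, -0.172]
wrist_force: [0.0, 0.4, -1.7]
finger_gap: 0.0626
grip_force: 44.3
```

Call:
{"method": "move_arm", "body": {"targets": [[[0,0,1.5],[0,0,0],1],[[0,0,1.5],[0,0,0],1]]}}

```text
clock: 26.18
tcp_pos: [0.6, 0.0454, 0.0558]
orientation: [0.194, 0.63, 0.732, -0.172]
wrist_force: [0.9, -0.3, -1.0]
finger_gap: 0.0624
grip_force: 44.3
```

Call:
{"method": "move_arm", "body": {"targets": [[[0,0,1.2],[0,0,0],1],[[0,0,1.2],[0,0,0],1]]}}

```text
clock: 26.42
tcp_pos: [0.6002, 0.0453, 0.0557]
orientation: [0.195, 0.63, 0.732, -0.172]
wrist_force: [-1.3, 3.8, 5.4]
finger_gap: 0.0626
grip_force: 44.9
```

Call:
{"method": "move_arm", "body": {"targets": [[[0,0,0],[0,0,0],-1],[[0,0,0],[0,0,0],-1],[[0,0,0],[0,0,0],-1],[[0,0,0],[0,0,0],-1]]}}

```text
clock: 26.92
tcp_pos: [0.6001, 0.0447, 0.0547]
orientation: [0.194, 0.63, 0.732, -0.172]
wrist_force: [0.3, -0.2, 0.5]
finger_gap: 0.0856
grip_force: 0.0
```

Call:
{"method": "move_arm", "body": {"targets": [[[0,0,-15],[0,0,0],-1],[[0,0,-55],[0,0,0],-1],[[0,0,-110],[0,0,0],-1],[[0,0,-165],[0,0,0],-1],[[0,0,-200],[0,0,0],-1]]}}

```text
clock: 27.55
tcp_pos: [0.5869, 0.1461, 0.2318]
orientation: [0.196, 0.63, 0.732, -0.17]
wrist_force: [0.3, -0.8, -0.5]
finger_gap: 0.0852
grip_force: 0.0
```

```bash
cat >> h.py <<'E'
def look(ztop,png):
    env.read_camera('top'); env.read_camera('top'); p,M,_,s=avg(3); w=shot('wrist')
    im=cv2.cvtColor(w['pixels'],cv2.COLOR_RGB2BGR); im=cv2.resize(im[100:260,170:340],None,fx=3,fy=3,interpolation=cv2.INTER_CUBIC); xt=np.cross(yt,zt)
    for z,r,c in [(.063,.0345,(255,0,0)),(ztop,.032,(0,255,0))]:
        for k in np.radians(np.arange(0,360,15)):
            u=(wproj(w,p,M,tube(z)+r*(np.cos(k)*xt+np.sin(k)*yt))-[170,100])*3; cv2.circle(im,tuple(int(v) for v in u),1,c,-1)
    cv2.imwrite('pics/'+png,im)
    print([(np.round(q['centre'],4).tolist(),round(q['confidence'],2)) for q in env.landmark_of('thick_a',w)[:3]])
E
python3 - <<'E'
from h import *
look(.034,'w7.png'); print(tube(.023).round(4))
go([.532,.366,.12],down(40),1)
E
```

```text
[([0.5981, 0.0501, 0.0646], 0.63), ([0.4054, 0.132, 0.0126], 0.58)]
[0.5995 0.0509 0.0649]
t 27.9 sd [0. 0. 0.] F [-0.4  1.2 -0.5] gap 0.0852 q [ 0.35  0.49  0.19  1.4  -0.51  1.81]
delta [250.7 -19.7 -21.9] [-0.88  2.92 -3.07] tube z 0.2099
```

View pics/w7.png

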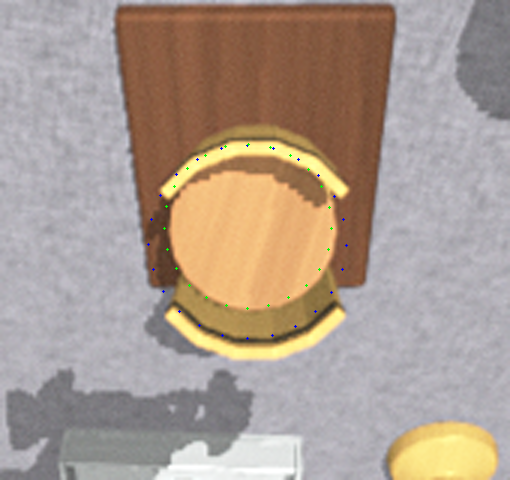

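Second coaster seated: it is flat and centred at about (252,235) in the crop. Now the other thick one at (0.532,0.366).

Call:
{"method": "move_arm", "body": {"targets": [[[50,-4,-5],[-0.18,0.58,-0.6],-1],[[100,-8,-9],[-0.35,1.17,-1.2],-1],[[150,-12,-13],[-0.53,1.75,-1.85],-1],[[200,-16,-17],[-0.7,2.33,-2.45],-1],[[251,-20,-22],[-0.88,2.92,-3.07],-1]]}}

```text
clock: 28.58
tcp_pos: [0.5316, 0.3674, 0.1199]
orientation: [-0.001, 0.421, 0.907, 0.001]
wrist_force: [-0.4, -0.1, -0.4]
finger_gap: 0.0855
grip_force: 0.0
```

Call:
{"method": "move_arm", "body": {"targets": [[[0,0,0],[0,0,0],-1],[[0,0,0],[0,0,0],-1]]}}

```text
clock: 28.82
tcp_pos: [0.5324, 0.3658, 0.1207]
orientation: [0.001, 0.423, 0.906, -0.0]
wrist_force: [-0.3, 1.1, 0.5]
finger_gap: 0.0855
grip_force: 0.0
```

```bash
python3 -c "
from h import *
pick(.022,40,.000,(.532,.366))"
```

```text
([0.5324, 0.3647], 0.0324, [532.8, 364.6], [61.4, 63.8], [218, 159, 72, 72])
[([0.3514, 0.2872, 0.0096], 0.96), ([0.4067, 0.1328, 0.0103], 0.96), ([0.5313, 0.3686, 0.0139], 0.8)]
t 29.23 sd [0.1 0.1 0.1] F [-0.1 -0.8  0.8] gap 0.0853 q [ 0.48  0.5   0.05  1.12 -0.    1.35]
delta [ -1.4  -1.6 121.7] [ 0.02  0.01 -0.  ] tube z 0.2332
```

Call:
{"method": "move_arm", "body": {"targets": [[[-2,-1.2,45],[0,0,0],-1],[[-2,-1.2,90],[0,0,0],-1],[[-2,-1.2,114],[0,0,0],-1],[[-2,-1.2,121],[0,0,0],-1],[[-2,-1.2,121],[0,0,0],-1]]}}

```text
clock: 29.9
tcp_pos: [0.5333, 0.3647, 0.0004]
orientation: [0.001, 0.422, 0.906, 0.001]
wrist_force: [0.4, 0.5, -0.0]
finger_gap: 0.0856
grip_force: 0.0
```

Call:
{"method": "move_arm", "body": {"targets": [[[0,0,0],[0,0,0],1],[[0,0,0],[0,0,0],1],[[0,0,0],[0,0,0],1]]}}

```text
clock: 30.28
tcp_pos: [0.5344, 0.3654, 0.0022]
orientation: [0.002, 0.422, 0.906, 0.002]
wrist_force: [0.1, -0.2, 6.1]
finger_gap: 0.0625
grip_force: 44.1
```

Call:
{"method": "move_arm", "body": {"targets": [[[0,0,-15],[0,0,0],1],[[0,0,-60],[0,0,0],1],[[0,0,-120],[0,0,0],1],[[0,0,-180],[0,0,0],1],[[0,0,-190],[0,0,0],1]]}}

```text
clock: 30.9
tcp_pos: [0.535, 0.3658, 0.197]
orientation: [0.004, 0.422, 0.906, 0.005]
wrist_force: [0.3, -0.4, -0.4]
finger_gap: 0.0626
grip_force: 44.0
```

```bash
python3 -c "
from h import *
held(.000,.022)
go(tube(.24),RT,1)"
```

```text
centre x from lower arc 1.66 spread 1.48
V col254 rows165-215 [189, 191, 188, 186, 180, 178, 186, 186, 185, 179, 171, 172, 168, 179, 190, 187, 186, 181, 193, 188, 183, 192, 175, 168, 152, 153, 156, 151, 149, 154, 154, 156, 150, 178, 211, 213, 214, 213, 211, 208, 208, 210, 211, 215, 215, 215, 217, 214, 216, 219]
row->x [(170, np.float64(44.1)), (180, np.float64(39.7)), (190, np.float64(35.3)), (195, np.float64(33.0)), (200, np.float64(30.7))]
y ext -31.5 29.8
t 30.95 sd [0. 0. 0.] F [-0.1  0.6 -0.1] gap 0.0624 q [ 0.48  0.46  0.17  1.28 -0.    1.35]
delta [-190.4  -95.2  -57.7] [ 0.88 -2.92  3.07] tube z 0.2965
```

Call:
{"method": "move_arm", "body": {"targets": [[[-38,-19,-30],[0.18,-0.58,0.61],1],[[-76,-38,-50],[0.35,-1.17,1.23],1],[[-114,-57,-58],[0.53,-1.75,1.84],1],[[-152,-76,-58],[0.7,-2.34,2.46],1],[[-190,-95,-58],[0.88,-2.92,3.07],1]]}}

```text
clock: 31.62
tcp_pos: [0.5812, 0.1565, 0.2464]
orientation: [0.195, 0.63, 0.731, -0.174]
wrist_force: [0.5, -0.3, -1.3]
finger_gap: 0.0621
grip_force: 43.9
```

Call:
{"method": "move_arm", "body": {"targets": [[[0,0,0],[0,0,0],1],[[0,0,0],[0,0,0],1]]}}

```text
clock: 31.88
tcp_pos: [0.5814, 0.1581, 0.2466]
orientation: [0.193, 0.629, 0.733, -0.173]
wrist_force: [-0.0, 1.4, 0.2]
finger_gap: 0.0627
grip_force: 43.9
```

```bash
python3 -c "
from h import *
go(tube(.085),RT,4)"
```

```text
t 32.02 sd [0.1 0.2 0.6] F [ 0.   1.4 -0.3] gap 0.0627 q [ 0.38  0.49  0.25  1.47 -0.51  1.83]
delta [ -3.    2.8 150.5] [-0.04  0.01  0.03] tube z 0.2356
```

Call:
{"method": "move_arm", "body": {"targets": [[[-3,2.5,50],[0,0,0],1],[[-2,1.5,100],[0,0,0],1],[[-1.5,1,140],[0,0,0],1],[[-1.5,1,148],[0,0,0],1],[[-1.5,1,148],[0,0,0],1]]}}

```text
clock: 32.7
tcp_pos: [0.5935, 0.0836, 0.1216]
orientation: [0.195, 0.63, 0.732, -0.172]
wrist_force: [0.1, 0.1, 0.1]
finger_gap: 0.0627
grip_force: 44.0
```

Call:
{"method": "move_arm", "body": {"targets": [[[0,0,0],[0,0,0],1]]}}

```text
clock: 32.83
tcp_pos: [0.5945, 0.0844, 0.1228]
orientation: [0.195, 0.63, 0.732, -0.171]
wrist_force: [-0.4, 0.2, -0.5]
finger_gap: 0.0624
grip_force: 44.0
```

```bash
python3 -c "
from h import *
go(tube(.0345),RT,5)"
```

```text
t 33.02 sd [0.2 0.2 0.3] F [ 0.2  0.1 -0.8] gap 0.0626 q [ 0.26  0.49 -0.06  1.08 -0.52  1.7 ]
delta [-0.4  0.4 55.2] [-0.02  0.01  0.01] tube z 0.0897
```

Call:
{"method": "move_arm", "body": {"targets": [[[-0.6,0.4,12],[0,0,0],1],[[-0.6,0.4,24],[0,0,0],1],[[-0.6,0.4,32],[0,0,0],1],[[-0.6,0.4,38],[0,0,0],1],[[-0.6,0.4,44],[0,0,0],1]]}}

```text
clock: 33.7
tcp_pos: [0.5967, 0.0606, 0.0826]
orientation: [0.194, 0.63, 0.732, -0.172]
wrist_force: [-0.0, 0.2, -0.6]
finger_gap: 0.0626
grip_force: 44.0
```

Call:
{"method": "move_arm", "body": {"targets": [[[0,0,3],[0,0,0],1],[[0,0,5],[0,0,0],1],[[0,0,7],[0,0,0],1],[[0,0,7],[0,0,0],1]]}}

```text
clock: 34.2
tcp_pos: [0.5972, 0.0574, 0.077]
orientation: [0.194, 0.63, 0.732, -0.172]
wrist_force: [0.3, 1.0, -0.3]
finger_gap: 0.0625
grip_force: 44.0
```

```bash
python3 -c "
from h import *
go(tube(.0345),RT,3)"
```

```text
t 34.3 sd [0.  0.  0.1] F [ 0.7 -0.1 -0.9] gap 0.0623 q [ 0.21  0.52 -0.14  0.96 -0.52  1.65]
delta [0.1 1.3 2.5] [-0.04  0.01  0.02] tube z 0.037
```

Call:
{"method": "move_arm", "body": {"targets": [[[0,0.5,1.3],[0,0,0],1],[[0,0.5,1.3],[0,0,0],1]]}}

```text
clock: 34.6
tcp_pos: [0.598, 0.057, 0.0761]
orientation: [0.195, 0.63, 0.732, -0.172]
wrist_force: [-0.9, 0.0, 1.1]
finger_gap: 0.0625
grip_force: 44.1
```

Call:
{"method": "move_arm", "body": {"targets": [[[0,0,1.2],[0,0,0],1],[[0,0,1.2],[0,0,0],1]]}}

```text
clock: 34.85
tcp_pos: [0.5983, 0.0569, 0.076]
orientation: [0.195, 0.63, 0.732, -0.171]
wrist_force: [-2.2, 3.8, 7.0]
finger_gap: 0.062
grip_force: 44.8
```

Contact felt. Release, retreat and look.

Call:
{"method": "move_arm", "body": {"targets": [[[0,0,-0.5],[0,0,0],-1],[[0,0,-0.5],[0,0,0],-1],[[0,0,-0.5],[0,0,0],-1],[[0,0,-0.5],[0,0,0],-1]]}}

```text
clock: 35.35
tcp_pos: [0.5977, 0.0564, 0.075]
orientation: [0.194, 0.63, 0.732, -0.172]
wrist_force: [-0.4, -0.1, 0.6]
finger_gap: 0.0853
grip_force: 0.0
```

Call:
{"method": "move_arm", "body": {"targets": [[[0,0,-15],[0,0,0],-1],[[0,0,-55],[0,0,0],-1],[[0,0,-110],[0,0,0],-1],[[0,0,-160],[0,0,0],-1],[[0,0,-170],[0,0,0],-1]]}}

```text
clock: 35.98
tcp_pos: [0.5877, 0.1434, 0.2269]
orientation: [0.196, 0.63, 0.732, -0.169]
wrist_force: [0.7, 0.1, -1.1]
finger_gap: 0.0854
grip_force: 0.0
```

Run:
```python
from h import *
look(.056,'w8.png'); print(tube(.045).round(4))
w=shot('top')
for t in ['pepper_mill','thin_a','thick_a','creamer','mug','sugar_jar','green_bottle']: print(t,[(np.round(q['centre'],3).tolist(),round(q['confidence'],2)) for q in env.landmark_of(t,w)[:2]])
cv2.imwrite('pics/top8.png',w['pixels'][:,:,::-1])
a=cv2.imread('pics/w8.png'); b=w['pixels'][120:280,100:440,::-1]; b=cv2.resize(b,None,fx=1.5,fy=1.5)
o=np.zeros((480,510+290,3),np.uint8); o[:,:510]=a; s=env.read_camera('scene')['pixels'][150:310,200:300,::-1]; o[:464,510:800]=cv2.resize(s,(290,464)); cv2.imwrite('pics/w8b.png',o)
```

```text
[([0.5951, 0.0621, 0.0873], 0.7), ([0.4053, 0.1286, 0.0093], 0.7)]
[0.5979 0.0618 0.084 ]
pepper_mill [([0.595, -0.26, 0.007], 0.64)]
thin_a [([0.408, -0.023, -0.001], 0.61), ([0.615, 0.212, 0.004], 0.59)]
thick_a [([0.351, 0.288, 0.009], 0.96), ([0.596, 0.064, 0.083], 0.71)]
creamer [([0.409, -0.017, -0.001], 0.64)]
mug [([0.721, 0.211, -0.002], 0.73)]
sugar_jar [([0.674, 0.378, -0.001], 0.82)]
green_bottle []
```

View pics/w8b.png

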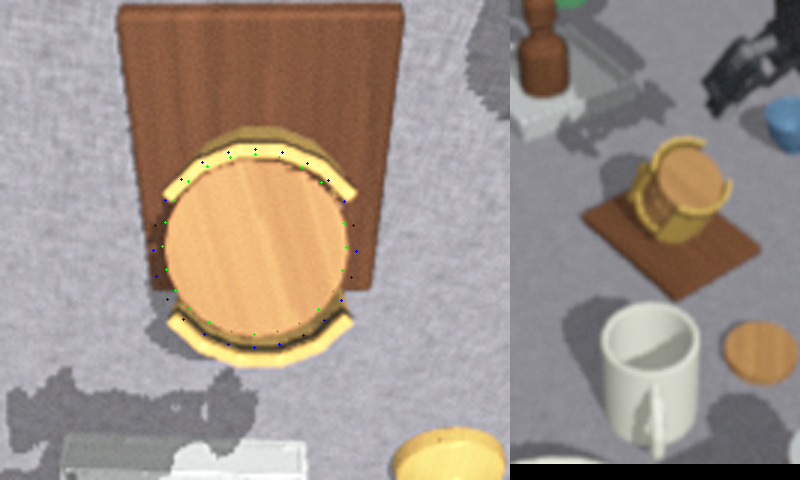

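The stack is flat and just below the rim, with the top face centred at (257,248) and its size matching the prediction at the line. The mill is upright in the tray, and the spare thin coaster lies flat at (0.611,0.212), about 170 mm away.

```bash
python3 -c "
from workcell import env
print(env.hand_in())"
```

```text
the job is handed in; nothing more can be done
None
```

The job is handed in, but `hand_in()` returned no verdict: by the last pictures, the mill stands upright in the tray, both thick coasters and one thin lie flat in the holder with the top at the line, the spare thin one is flat about 170 mm away, and no bystander I rechecked had moved (the green bottle and candlestick were not remeasured).

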